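Put the baking things away in their trays

ROBOT

A 6-joint arm with a two-finger parallel gripper is mounted at the origin on the work surface. World frame = base frame: x ahead of the robot, y to its left, z up, the work surface at z = 0. Lengths are in m, angles in degrees, forces in N, time in s.
With the tool pointing down it reaches from about 0.325 to 0.775 m from the base axis. Payload 5.5 kg.
Tool frame: the origin (TCP) lies at the centre of the arm's flange, where the gripper is bolted on; the fingertips stand 182 mm ahead of it and the grasp point (between the pads) lies 163 mm ahead of it; z points along the fingers, y is the direction in which the jaws open and shut (so a half turn about z gives the same grasp; the last joint's range is limited). The gripper opens to 88 mm and grips with 3 to 60 N. Pads are 20 mm wide; open, the fingers measure 115 mm over their backs; the gripper's body (75 mm by 178 mm) begins 61 mm behind the grasp point.
Start: joints at [-68.337, 5.22, 70.514, -0, 104.267, -3.249], TCP at [0.253, -0.544, 0.405] pointing down, gripper open.
Joint ranges: [-164.24, 164.24], [-49.07, 125.15], [9.68, 141.18], [-86.29, 266.29], [3.28, 154.24], [-151.56, 151.56]. Speed limits (degrees/s): [147.25, 147.25, 172.46, 180, 180, 180].

INTERFACE

Orientations are given as [roll, pitch, yaw] about the fixed x, y, z axes, in that order (R = Rz(yaw) Ry(pitch) Rx(roll)).
In Python, from station import r gives the robot as it stands. The module is installed in compiled form; this text tells all that it offers. Calls block until the motion is done:
- r.reach(position, orientation): joint-space move of the TCP to a pose.
- r.servo_line(position, rotation=None, speed=0.15): straight line of the TCP; rotation=None keeps the orientation; speed is the mean speed in m/s.
- r.move_joints(angles): joint-space move.
- r.let_go() and r.grab(squeeze=None): open the fingers fully, or close them until they stop; squeeze is the grip in N (None keeps the last).
- r.wait(seconds).
- r.inverse_kinematics(position, orientation): joint angles nearest the present ones, or None.
- r.sense(): the state.
- r.snapshot(name): name is "scene" or "top" or "wrist"; returns a dict with "frame" (400x640x3 uint8, red, green, blue), "fx", "fy", "cx", "cy" (pixels), "R" (3x3) and "t" (3): a world point X has camera coordinates R X + t. Camera axes: x right, y down, z forward; pixel columns grow to the right and rows downward; lengths in m; the calibration is good to about 2 mm. The wrist camera is an equidistant fisheye: a pixel r from the principal point sees the ray r / f radians off the axis. A picture is of the moment at which its call begins. There is no depth.
A pose or a line that the arm cannot do raises r.IKError and nothing moves.
- r.hand_in(): hands the job in, once; it reports no verdict.
The state is a dict: "clock": time; "joints": joint angles; "joint_vel": joint speeds; "joint_torque": joint torques, N m; "tcp_pos": TCP position; "orientation": TCP orientation; "contact_force": force on the tool from outside, world axes, zero at the start; "torque": the same for the moment, N m; "opening": finger opening in m.
Only numpy, scipy, OpenCV 4.12 (cv2) and the standard library are available. Lean on these libraries where they do the work, as an engineer would, in place of code of your own. Each camera call takes 0.05 s, during which the arm holds its last target.

TASK

Sort the baking things on the counter into their trays: the two orange measuring cups upright in the white tray with the small one nested inside the large one, the two silicone cup lids (green and pink) flat, side by side on the floor of the blue tray with their knobs up, and the steel spoon lying flat in the dark walnut tray, bowl facing up. Leave the glass jar and the cream bowl where they stand.

Things in the scene. Friction and masses are not known exactly. Their poses are not given: they have to be found in the camera images.
- large_cup: Large orange measuring cup. Open, tapered, walls and floor 3 mm. Flat level handle, 14 mm wide, 5 mm thick, sticks out from the rim along its own +x, top flush with the rim. Origin: on the cup's axis at its underside, z up (it stands upright). 76 mm across rim, 66 across base, 38 high; inside 70 at rim, 60 at floor; handle from 38 to 93 mm off the axis. About 70 g.
- small_cup: Small orange measuring cup, taller than the large one, so nested its handle clears the large rim. Open, tapered, walls and floor 3 mm. Flat level handle, 14 mm wide, 5 mm thick, sticks out from the rim along its own +x, top flush with the rim. Origin: on the cup's axis at its underside, z up (it stands upright). 50 mm across rim, 40 across base, 43 high; handle from 25 to 80 mm off the axis. 50 g.
- green_lid: Green silicone cup lid, stiff, handled as rigid: flat disc 74 mm across, 7 mm thick, with an upright round knob in the middle, 18 mm across, from 7 to 28 mm high. It lies flat, knob up. Origin: centre of its underside, z up. About 45 g.
- pink_lid: Pink silicone cup lid, stiff, handled as rigid: flat disc 74 mm across, 7 mm thick, with an upright round knob in the middle, 18 mm across, from 7 to 28 mm high. It lies flat, knob up. Origin: centre of its underside, z up. About 45 g.
- spoon: Steel measuring spoon, 140 mm long, lying bowl up. Origin: mid-length at the level of the surface it lies on, z up, +x to the bowl. Round bowl 42 mm across, 14 high, centred at x = 49 mm; straight handle 12 mm wide, 5 thick, slopes from x = -70 (0 to 5 mm high) up to x = 32 (8 to 13 high). Centre of mass near x = 16 mm. About 50 g.
- white_tray: White plastic organiser tray, fixed, 120 mm (its x) by 200 mm (its y, the long side), 33 mm high over its rounded lip. Walls and floor 5 mm (lip 6 mm): inside it is 110 by 190 mm, its floor 5 mm above the origin. Origin: centre of its underside, z up.
- blue_tray: Blue organiser tray, fixed, 120 mm (its x) by 200 mm (its y, the long side), 33 mm high over its rounded lip. Walls and floor 5 mm (lip 6 mm): inside it is 110 by 190 mm, its floor 5 mm above the origin. Origin: centre of its underside, z up.
- walnut_tray: Dark walnut organiser tray, fixed, 120 mm (its x) by 200 mm (its y, the long side), 33 mm high over its rounded lip. Walls and floor 5 mm (lip 6 mm): inside it is 110 by 190 mm, its floor 5 mm above the origin. Origin: centre of its underside, z up.
- jar: Glass jar with glass lid, pale dry goods inside, 90 mm across, 129 mm high; not to be disturbed. Origin: centre of its underside.
- bowl: Cream melamine bowl, 144 mm across, 55 mm high; not to be disturbed. Origin: centre of its underside.
Mind the look-alikes: they are no part of the job. Leave any purple or yellow look-alike of the small_cup alone.

How it is judged (in metres and radians):
At the end, for the whole second after the job is handed in: On the tray floors: large cup upright in the white tray, small cup upright inside it on its floor, within 15 mm of centre; both lids flat, knob up, unstacked in the blue tray; spoon flat, bowl up, in the walnut tray. Each within 0.12 rad of level, at rest, released (x of large_cup in the frame of white_tray between -0.03 and 0.03 m and y of large_cup in the frame of white_tray between -0.07 and 0.07 m and z of large_cup in the frame of white_tray between 0.001 and 0.01 m and angle between each of large_cup, small_cup, green_lid, pink_lid, spoon's own z axis and vertical below 0.12 rad and linear speed of each of large_cup, small_cup, green_lid, pink_lid, spoon below 0.02 m/s and angular speed of each of large_cup, small_cup, green_lid, pink_lid, spoon below 0.2 rad/s and x of small_cup in the frame of large_cup between -0.015 and 0.015 m and y of small_cup in the frame of large_cup between -0.015 and 0.015 m and z of small_cup in the frame of large_cup between 0.0005 and 0.009 m and x of green_lid in the frame of blue_tray between -0.03 and 0.03 m and y of green_lid in the frame of blue_tray between -0.07 and 0.07 m and z of green_lid in the frame of blue_tray between 0.001 and 0.01 m and x of pink_lid in the frame of blue_tray between -0.03 and 0.03 m and y of pink_lid in the frame of blue_tray between -0.07 and 0.07 m and z of pink_lid in the frame of blue_tray between 0.001 and 0.01 m and x of spoon in the frame of walnut_tray between -0.05 and 0.05 m and y of spoon in the frame of walnut_tray between -0.03 and 0.03 m and z of spoon in the frame of walnut_tray between 0.001 and 0.012 m); the robot touches nothing.
It fails at once if the glass jar is moved more than 20 mm or tipped (distance of jar from where it was at the start of the episode above 0.02 m or angle between jar's own z axis and vertical above 0.3 rad).
It fails at once if the cream bowl is moved more than 20 mm or tipped (distance of bowl from where it was at the start of the episode above 0.02 m or angle between bowl's own z axis and vertical above 0.3 rad).
It also fails if it takes over 128 s, if anything falls off the work surface, if the arm or the gripper's body presses on something with over 40 N, if the wrist force passes 120 N, or if a joint passes its speed limit or range.

## Working session

There is one attempt and no reset: what is moved stays moved. The work goes in short steps, each a Python script; the robot and the scene stay as the last script left them, time stands still between calls to the robot, and variables do not carry over. Pictures are saved under pics/ and viewed, and the job is handed in when it is done.

```bash
mkdir -p pics; ls; python3 - <<'E'
from station import r
import cv2,numpy as np
s=r.sense();print(s)
for n in("scene","top","wrist"):
    d=r.snapshot(n);cv2.imwrite(f"pics/{n}0.png",d["frame"][:,:,::-1]);print(n,d["fx"],d["fy"],d["cx"],d["cy"],np.round(d["R"],4).tolist(),d["t"])
E
```

```text
pics
{'clock': 0.0, 'joints': array([-6.83358395e+01,  5.26262904e+00,  7.05812360e+01,  4.93210913e-04,
        1.04266542e+02, -3.24812851e+00]), 'joint_vel': array([-0.08660982,  0.06323393,  0.08542116,  0.0176782 , -0.04527956,
       -0.02463844]), 'joint_torque': array([-9.14155066e-05, -4.46458840e+01, -4.06442678e+01,  6.96170563e-02,
        2.94971187e-02, -1.53071846e-04]), 'tcp_pos': array([ 0.25276344, -0.5442214 ,  0.4035179 ]), 'orientation': array([-1.79889797e+02, -6.73315235e-03,  2.49124036e+01]), 'contact_force': array([-0.40223927, -0.73464524,  0.02285959]), 'torque': array([-0.06658318, -0.02419115,  0.01654666]), 'opening': 0.08768061843716986}
scene 489.89542420812313 489.89542420812313 323.39674963918924 205.2976891449351 [[-0.6192, 0.7851, -0.0162], [0.5567, 0.4243, -0.7142], [-0.5538, -0.4512, -0.6998]] [ 0.27944735 -0.21486361  1.94213642]
top 504.5342411301835 504.5342411301835 325.98064528105857 190.29650490320768 [[-0.0604, -0.9982, -0.004], [-0.9759, 0.0599, -0.2099], [0.2098, -0.0088, -0.9777]] [0.03345731 0.45269325 1.55313075]
wrist 309.70691628693146 309.70691628693146 323.36798224781506 199.19916617915524 [[0.4212, -0.907, -0.0015], [-0.8665, -0.4029, 0.2948], [-0.268, -0.1228, -0.9556]] [-0.60022098 -0.03574988  0.39148766]
```

View pics/top0.png

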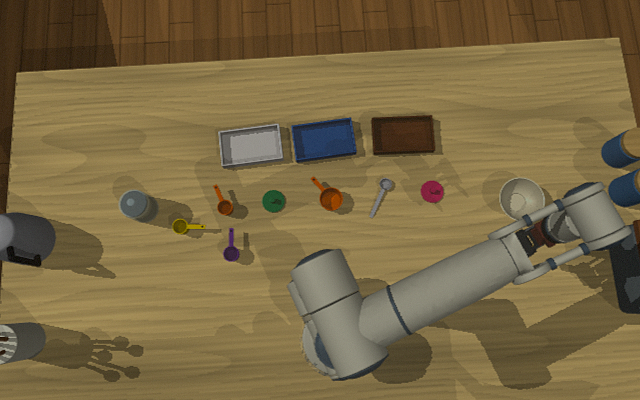

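View pics/scene0.png

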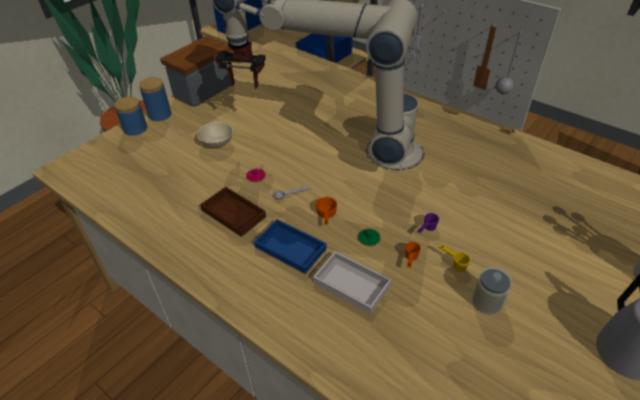

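View pics/wrist0.png

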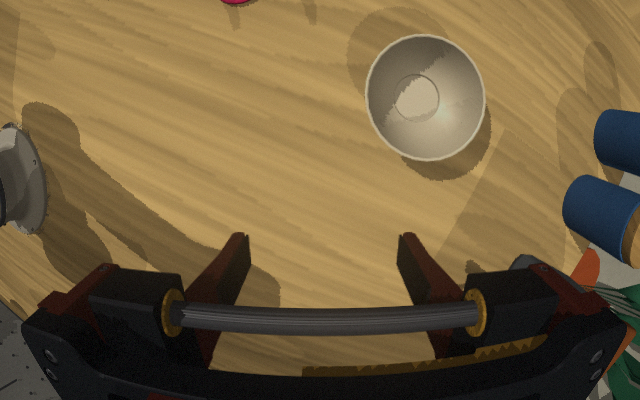

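The top view shows these candidates:
- **Cups:** orange small cup at (224,207), orange large cup at (331,200). The yellow cup (180,227) and purple cup (231,254) are look-alikes to leave alone.
- **Lids:** green at (274,201), pink at (432,191).
- **Spoon:** (382,195).
- **Trays:** white (251,146), blue (324,140), walnut (403,135).
- **Obstacles:** jar (137,205), bowl (522,199).

The next step is a close crop and the measurements.

```bash
cat > h.py <<'E'
import cv2,numpy as np
from station import r
def ray(d,u,v,z):
    R=np.array(d["R"]);t=np.array(d["t"]);c=-R.T@t
    x=np.array([(u-d["cx"])/d["fx"],(v-d["cy"])/d["fy"],1.]);w=R.T@x
    return c+w*(z-c[2])/w[2]
def fray(d,u,v,z):
    R=np.array(d["R"]);t=np.array(d["t"]);c=-R.T@t
    p=np.array([u-d["cx"],v-d["cy"]]);n=np.hypot(*p);th=n/d["fx"]
    x=np.array([*(p/max(n,1e-9)*np.sin(th)),np.cos(th)]);w=R.T@x
    return c+w*(z-c[2])/w[2]
def blobs(d,lo,hi,minA=30):
    hsv=cv2.cvtColor(d["frame"],cv2.COLOR_RGB2HSV);m=cv2.inRange(hsv,np.array(lo),np.array(hi))
    cs,_=cv2.findContours(m,cv2.RETR_EXTERNAL,cv2.CHAIN_APPROX_NONE)
    return [c for c in cs if cv2.contourArea(c)>=minA],m
E
python3 - <<'E'
from h import *
d=r.snapshot("top");f=d["frame"]
c=f[100:275,110:450];cv2.imwrite("pics/topc.png",cv2.resize(c,None,fx=2.35,fy=2.35,interpolation=cv2.INTER_CUBIC)[:,:,::-1])
hsv=cv2.cvtColor(f,cv2.COLOR_RGB2HSV)
for p in[(224,207),(331,200),(218,190),(274,205),(437,191),(388,185),(374,212),(240,135),(324,140),(403,135),(460,150)]:print(p,hsv[p[1],p[0]])
E
```

```text
(224, 207) [ 13 217 101]
(331, 200) [ 14 255 147]
(218, 190) [ 13 255 150]
(274, 205) [ 66 150  80]
(437, 191) [176 155  84]
(388, 185) [ 30   4 115]
(374, 212) [  8   9 110]
(240, 135) [ 21  19 137]
(324, 140) [109 152  97]
(403, 135) [ 14 175  67]
(460, 150) [ 21 118 147]
```

View pics/topc.png

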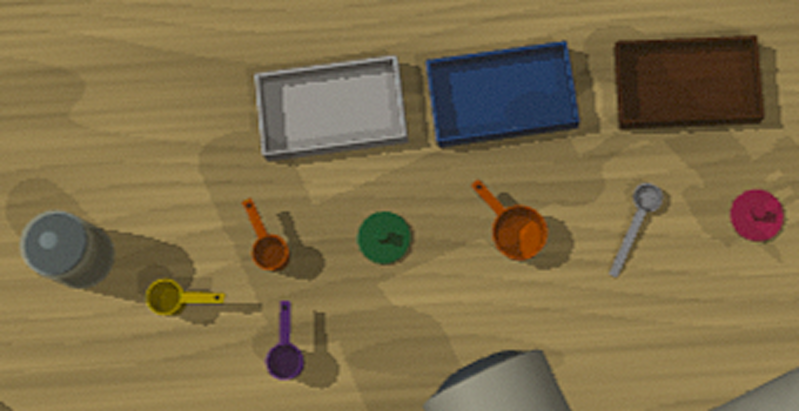

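The crop confirms the choice: orange cups at crop (270,252) and (520,232), yellow and purple are separate. Now I'll measure positions.

```bash
cat >> h.py <<'E'
COL={"orange":((5,190,60),(17,255,255)),"green":((55,90,25),(85,255,255)),"pink":((165,110,40),(180,255,255)),"blue":((100,110,40),(120,255,255)),"walnut":((3,130,20),(17,255,95)),"steel":((0,0,60),(180,45,255))}
E
python3 - <<'E'
from h import *
d=r.snapshot("top")
def show(n,c,z):
    x,y,w,h=cv2.boundingRect(c)
    P=np.array([ray(d,u,v,z)[:2] for u,v in c[:,0]],np.float32)
    return P,(x,y,w,h)
for c in blobs(d,*COL["orange"])[0]:
    if not(180<c[:,0,1].min()<260):continue
    P,b=show("o",c,0.04)
    (cc,(w,h),a)=cv2.minAreaRect(P)
    # body: opening of mask
    m=np.zeros((400,640),np.uint8);cv2.drawContours(m,[c],-1,255,-1)
    o=cv2.morphologyEx(cv2.resize(m,None,fx=4,fy=4),cv2.MORPH_OPEN,cv2.getStructuringElement(cv2.MORPH_ELLIPSE,(41,41)))
    oc=max(cv2.findContours(o,0,1)[0],key=cv2.contourArea)
    (u,v),rad=cv2.minEnclosingCircle(oc);ctr=ray(d,(u-1.5)/4,(v-1.5)/4,0.041)[:2]
    far=P[np.argmax(np.hypot(*(P-ctr).T))];hd=far-ctr
    print("orange",b,ctr,"rad_px",rad/4,"tip",far,np.hypot(*hd),np.degrees(np.arctan2(hd[1],hd[0])))
for k,z in(("green",.007),("pink",.007)):
  for c in blobs(d,*COL[k],100)[0]:
    P,b=show(k,c,z);print(k,b,cv2.minEnclosingCircle(P))
for k in("blue","walnut"):
  for c in blobs(d,*COL[k],800)[0]:
    P,b=show(k,c,.033);print(k,b,cv2.minAreaRect(P))
hsv=cv2.cvtColor(d["frame"],cv2.COLOR_RGB2HSV)
for c in blobs(d,*COL["steel"],60)[0]:
    P,b=show("s",c,.033);
    if b[1]<110 or b[1]>235 or b[0]>460: continue
    if b[1]<160: print("white",b,cv2.minAreaRect(P))
    else:
      P,b=show("s",c,.01);print("steel",b,cv2.minAreaRect(P))
E
```

```text
orange (213, 185, 20, 30) [0.42195089 0.32853528] rad_px 8.429818153381348 tip [0.4918198 0.3656595] 0.07911935678900123 27.98354681162411
green (262, 190, 22, 22) ((0.4396349787712097, 0.17921100556850433), 0.03590165823698044)
pink (421, 181, 22, 21) ((0.43939128518104553, -0.3369629383087158), 0.036151569336652756)
blue (292, 118, 64, 42) ((0.6310566067695618, 0.003871537744998932), (0.11960850656032562, 0.1981772631406784), 4.934854030609131)
walnut (372, 115, 63, 40) ((0.6284157037734985, -0.25697290897369385), (0.20192033052444458, 0.12955151498317719), 88.9676742553711)
walnut (506, 0, 134, 127) ((0.8806530237197876, -0.8528241515159607), (0.45805373787879944, 0.46535322070121765), 79.13092041015625)
walnut (296, 0, 171, 55) ((1.0240598917007446, -0.21597295999526978), (0.5805854797363281, 0.20460575819015503), 87.23429870605469)
walnut (0, 0, 295, 214) ((0.8639217615127563, 0.5728874802589417), (0.7619389295578003, 1.004783272743225), 4.278366565704346)
steel (287, 216, 264, 164) ((0.13541196286678314, -0.2767232656478882), (0.37726065516471863, 0.8128485679626465), 12.401846885681152)
steel (0, 214, 51, 46) ((0.37114930152893066, 0.9775427579879761), (0.174335315823555, 0.14430157840251923), 86.51708221435547)
steel (119, 190, 29, 28) ((0.4595021903514862, 0.632627546787262), (0.08923071622848511, 0.0888248085975647), 43.54056167602539)
steel (369, 178, 23, 40) ((0.4260156750679016, -0.16862237453460693), (0.03692144528031349, 0.1385587751865387), 67.14149475097656)
white (218, 124, 65, 44) ((0.6221894025802612, 0.24389739334583282), (0.1283508539199829, 0.2019978016614914), 4.102151870727539)
```

```bash
cat >> h.py <<'E'
from scipy.spatial.transform import Rotation as Ro
def camtool():
    d=r.snapshot("wrist");s=r.sense();T=Ro.from_euler("xyz",s["orientation"],degrees=True).as_matrix()
    R=np.array(d["R"]);c=-R.T@np.array(d["t"]);return T.T@(c-s["tcp_pos"]),(R@T)
E
python3 - <<'E'
from h import *
print(camtool())
for nm,p,yaw in(("L",(0.47,0.22,0.46),90),("R",(0.47,-0.16,0.46),90)):
    try:
        r.reach(p,[180,0,yaw])
    except Exception as e: print(e);continue
    d=r.snapshot("wrist");np.save(nm+".npy",d,allow_pickle=True);cv2.imwrite(f"pics/w{nm}.png",d["frame"][:,:,::-1]);s=r.sense();print(s["clock"],s["tcp_pos"],s["orientation"],s["joints"])
E
```

```text
(array([0.0812143 , 0.00080467, 0.02007464]), array([[-6.01350958e-05,  9.99999997e-01,  3.92407018e-05],
       [-9.55543831e-01, -4.58916348e-05, -2.94849088e-01],
       [-2.94849086e-01, -5.52269887e-05,  9.55543831e-01]]))
3.1583 [0.47033431 0.21941421 0.4598789 ] [-1.79991267e+02  1.00515781e-02  8.99279104e+01] [ 2.12551776e+01 -6.17982155e+00  7.62182186e+01 -6.58292002e-03
  1.09973394e+02  2.13250200e+01]
4.625 [ 0.47031303 -0.15912218  0.46005464] [ 1.79986715e+02 -1.48425706e-02  9.00851586e+01] [-2.26253427e+01 -9.59840800e+00  7.93053296e+01  2.00654116e-02
  1.10286553e+02 -2.27035415e+01]
```

View pics/wL.png

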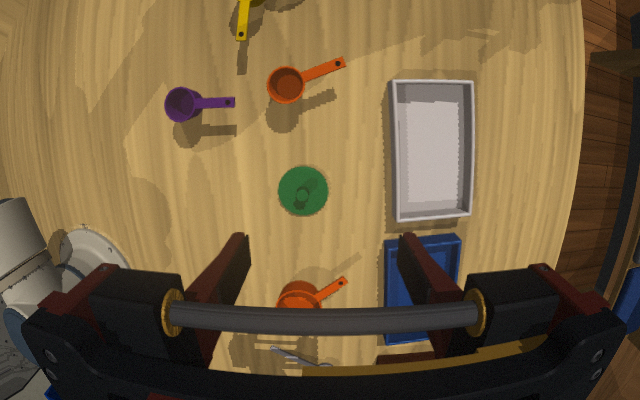

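View pics/wR.png

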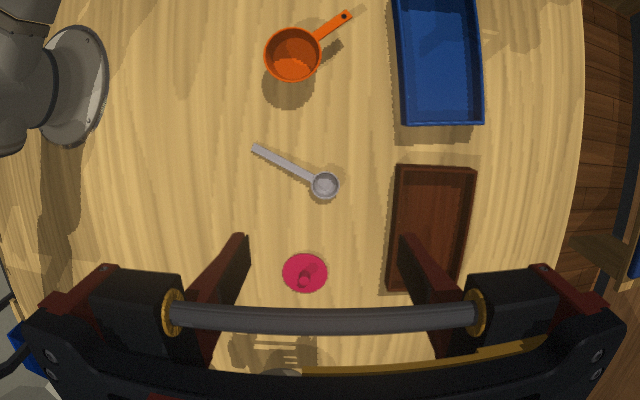

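The left view shows the small cup (286,85), green lid (303,190), white tray (431,148) and the yellow handle tip (242,38). The right view shows the large cup (292,53), spoon (295,170), pink lid (305,273), walnut tray (432,230) and part of the blue tray. I'll refine the positions from these.

```bash
cat >> h.py <<'E'
def cup(d,c,zr,op,cast=fray):
    m=np.zeros((400,640),np.uint8);cv2.drawContours(m,[c],-1,255,-1)
    o=cv2.morphologyEx(cv2.resize(m,None,fx=4,fy=4),cv2.MORPH_OPEN,cv2.getStructuringElement(cv2.MORPH_ELLIPSE,(op,op)))
    oc=max(cv2.findContours(o,0,1)[0],key=cv2.contourArea)
    Q=np.array([cast(d,(u-1.5)/4,(v-1.5)/4,zr)[:2] for u,v in oc[:,0]],np.float32)
    ctr,rad=cv2.minEnclosingCircle(Q);ctr=np.array(ctr)
    P=np.array([cast(d,u,v,zr)[:2] for u,v in c[:,0]]);far=P[np.argmax(np.hypot(*(P-ctr).T))];hd=far-ctr
    # handle axis: mean of points beyond half
    dist=np.hypot(*(P-ctr).T);H=P[dist>rad*1.3].mean(0)-ctr
    return ctr,rad,np.hypot(*hd),np.degrees(np.arctan2(hd[1],hd[0])),np.degrees(np.arctan2(H[1],H[0]))
def pts(d,c,z,cast=fray):return np.array([cast(d,u,v,z)[:2] for u,v in c.reshape(-1,2)],np.float32)
E
python3 - <<'E'
from h import *
L=np.load("L.npy",allow_pickle=True).item();R=np.load("R.npy",allow_pickle=True).item()
OR=((6,190,60),(17,255,255))
for nm,d in(("L",L),("R",R)):
    for c in blobs(d,*OR,300)[0]:
        x,y,w,h=cv2.boundingRect(c)
        if x<200 or x>360 or y>150: continue
        zr=.043 if nm=="L" else .038
        print(nm,(x,y,w,h),cup(d,c,zr,61))
    for k in("green","pink"):
        for c in blobs(d,*COL[k],300)[0]:
            print(nm,k,cv2.boundingRect(c),cv2.minEnclosingCircle(pts(d,c,.005)))
hsvR=cv2.cvtColor(R["frame"],cv2.COLOR_RGB2HSV);hsvL=cv2.cvtColor(L["frame"],cv2.COLOR_RGB2HSV)
for c in blobs(R,(0,0,70),(180,60,255),200)[0]:
    x,y,w,h=cv2.boundingRect(c)
    if 240<x<345 and 120<y<210:
        P=pts(R,c,.009);print("spoon",(x,y,w,h),cv2.minAreaRect(P));np.save("sp.npy",P)
for c in blobs(L,(0,0,70),(180,60,255),2000)[0]:
    b=cv2.boundingRect(c)
    if b[0]>370 and b[0]<400: print("white",b,cv2.minAreaRect(pts(L,c,.033)))
for c in blobs(R,*COL["blue"],2000)[0]: print("blue",cv2.boundingRect(c),cv2.minAreaRect(pts(R,c,.033)))
print(hsvR[200,430],hsvR[170,430],hsvR[230,392],hsvR[230,500],hsvL[20,243])
for c in blobs(L,(22,180,60),(32,255,255),100)[0]:
    P=pts(L,c,.041);i=P[:,1].argmin();print("yellow",cv2.boundingRect(c),P[i],P.min(0),P.max(0))
E
```

```text
L (267, 56, 79, 48) (array([0.42391968, 0.32927787]), 0.026498932391405106, np.float64(0.0783278411864484), np.float64(24.17922053651865), np.float64(22.546456566738275))
L green (279, 167, 49, 48) ((0.4402523934841156, 0.17863978445529938), 0.036454278975725174)
R (263, 10, 89, 73) (array([ 0.43156359, -0.00866694]), 0.039661504328250885, np.float64(0.09127930413623074), np.float64(35.53279092710154), np.float64(38.18328637620175))
R pink (282, 254, 45, 39) ((0.4397105872631073, -0.33903440833091736), 0.037210218608379364)
spoon (251, 143, 89, 56) ((0.4275968372821808, -0.172249898314476), (0.040379732847213745, 0.13777749240398407), 68.13288879394531)
white (388, 79, 87, 144) ((0.6242024302482605, 0.24308672547340393), (0.12598268687725067, 0.20019248127937317), 4.352250099182129)
blue (392, 0, 92, 126) ((0.629618227481842, -0.005450829863548279), (0.1263674944639206, 0.18354949355125427), 4.656000137329102)
[  9 181  89] [ 11 170  81] [ 14 147  45] [ 20 123 180] [ 24 255 194]
yellow (236, 0, 29, 41) [0.36985448 0.39139357] [0.3575445  0.39139357] [0.39417076 0.44993958]
```

```bash
python3 - <<'E'
from h import *
r.reach([0.4305,-0.0087,0.34],[180,0,37])
d=r.snapshot("wrist");cv2.imwrite("pics/lc.png",d["frame"][:,:,::-1]);s=r.sense();print(s["clock"],s["tcp_pos"],s["orientation"],s["joints"])
for c in blobs(d,(6,190,60),(17,255,255),300)[0]:
    b=cv2.boundingRect(c);print(b,cup(d,c,.038,81))
E
```

```text
5.8 [ 0.4307345  -0.0087797   0.34069341] [ 1.79952740e+02 -3.92393571e-02  3.70541529e+01] [-5.69096331e+00 -2.16592331e+01  1.01357009e+02 -8.20422788e-03
  1.00241330e+02  4.72534370e+01]Traceback (most recent call last):
  File "<stdin>", line 5, in <module>
  File "h.py", line 24, in cup
    oc=max(cv2.findContours(o,0,1)[0],key=cv2.contourArea)
ValueError: max() iterable argument is empty
```

View pics/lc.png

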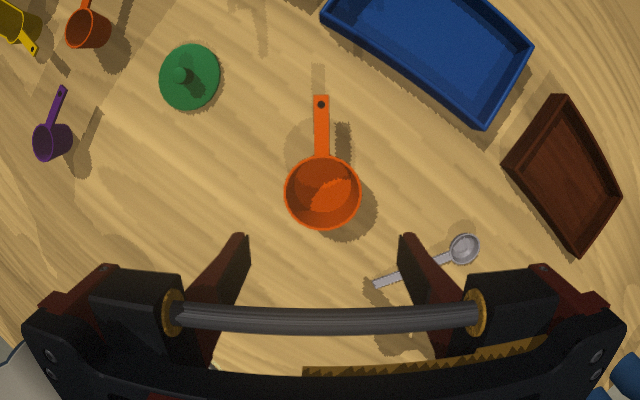

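The large cup is centred at about (322,192), with its handle straight up the image, square to the jaws.

```bash
python3 - <<'E'
from h import *
d=r.snapshot("wrist");s=r.sense()
for c in blobs(d,(5,170,50),(18,255,255),1500)[0]:
    b=cv2.boundingRect(c)
    if b[0]<260 or b[0]>350: continue
    o=cup(d,c,.038,81);print(b,o);
    # rim circle fit: width at rim only (columns extremes)
    for k in(2,3,4,5):
        pass
    P=pts(d,c,.038);a=np.radians(37);e=np.array([-np.sin(a),np.cos(a)]);q=(P-s["tcp_pos"][:2])
    w=q@e;print("jaw extents",w.min(),w.max(),"fwd min",(q@[np.cos(a),np.sin(a)]).min())
E
```

```text
(283, 94, 79, 137) (array([ 0.43218443, -0.00825749]), 0.04050677269697189, np.float64(0.09122740836451769), np.float64(37.98285647525312), np.float64(38.625161003735094))
jaw extents -0.037042532995112405 0.03783397402796606 fwd min -0.037818088851819
```

```bash
cat >> h.py <<'E'
def st(m=""):
    s=r.sense();print(m,"t%.1f"%s["clock"],np.round(s["tcp_pos"],4),np.round(s["orientation"],1),"F",np.round(s["contact_force"],1),"op %.4f"%s["opening"]);return s
def snap(n,f):
    d=r.snapshot(n);cv2.imwrite(f"pics/{f}.png",d["frame"][:,:,::-1]);return d
E
python3 - <<'E'
from h import *
r.servo_line([0.4305,-0.0085,0.23],[180,0,37.5],speed=.15)
r.servo_line([0.4305,-0.0085,0.198],speed=.08);st("down")
r.grab(25);st("grip")
r.servo_line([0.4305,-0.0085,0.29],speed=.15);st("up")
snap("wrist","lc2")
E
```

```text
down t7.3 [ 0.4304 -0.0085  0.1975] [-180.     0.    37.5] F [-0.  -0.3 -0.4] op 0.0877
grip t7.7 [ 0.4307 -0.0085  0.1985] [180.   -0.   37.5] F [0.4 0.4 1.3] op 0.0735
up t8.4 [ 0.4303 -0.0085  0.2889] [-1.799e+02  1.000e-01  3.750e+01] F [-0.1  0.1 -1.2] op 0.0743
```

View pics/lc2.png

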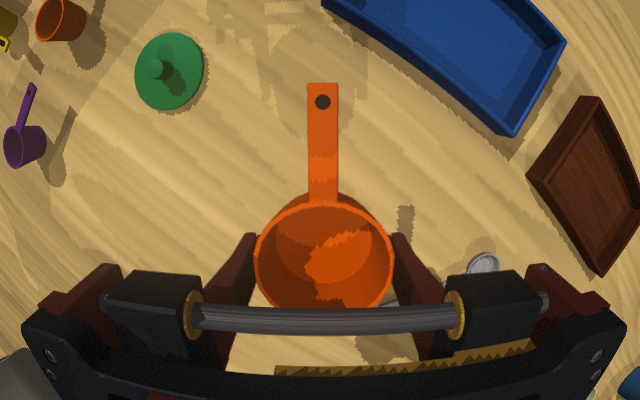

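The cup is lifted and held level between the fingers, handle up the image. Next is the white tray.

```bash
python3 - <<'E'
from h import *
r.reach([0.6235,0.243,0.29],[180,0,30]);st()
r.servo_line([0.6235,0.243,0.215],speed=.15);st()
r.servo_line([0.6235,0.243,0.2045],speed=.03);st("low")
r.let_go();st("open")
r.servo_line([0.6235,0.243,0.34],speed=.2);st("up")
snap("wrist","lc3")
E
```

```text
t9.7 [0.6234 0.2421 0.2901] [180.   0.  30.] F [ 0.3  0.4 -0.5] op 0.0739
 t10.3 [0.6237 0.2426 0.2162] [ 1.8e+02 -1.0e-01  3.0e+01] F [ 1.2 -0.7 -0.4] op 0.0742
low t10.8 [0.6234 0.243  0.2043] [-180.    0.   30.] F [-0.4 -0.1  0. ] op 0.0741
open t11.3 [0.6235 0.243  0.2046] [180.  -0.  30.] F [-0.1  0.6 -0.6] op 0.0879
up t12.1 [0.6234 0.243  0.3383] [-1.8e+02  1.0e-01  3.0e+01] F [-0.8  0.2 -0.5] op 0.0876
```

View pics/lc3.png

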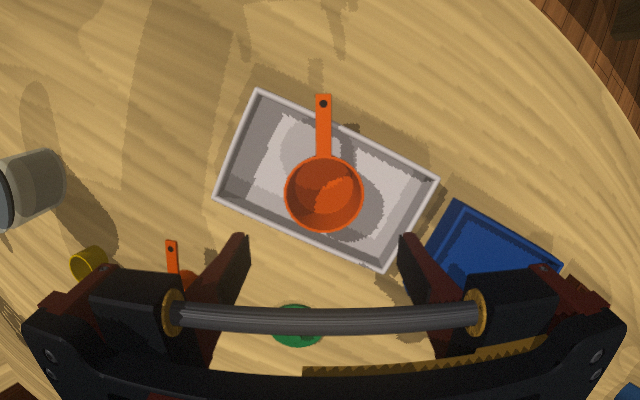

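The large cup sits upright near the centre of the white tray, about (323,194). Now the small cup.

```bash
cat >> h.py <<'E'
def extents(d,c,z,yaw,org,trim=None):
    P=pts(d,c,z);a=np.radians(yaw);f=np.array([np.cos(a),np.sin(a)]);e=np.array([-np.sin(a),np.cos(a)])
    q=P-np.asarray(org)[:2];return (q@f).min(),(q@f).max(),(q@e).min(),(q@e).max()
E
python3 - <<'E'
from h import *
d=r.snapshot("wrist");s=r.sense()
for c in blobs(d,(5,170,50),(18,255,255),1500)[0]:
    b=cv2.boundingRect(c)
    if 260<b[0]<350: print("large",extents(d,c,.043,30,s["tcp_pos"]))
r.reach([0.4235,0.3287,0.34],[180,0,180])
d=snap("wrist","sc");s=st()
for c in blobs(d,(5,170,50),(18,255,255),800)[0]:
    b=cv2.boundingRect(c);print(b,extents(d,c,.043,180,s["tcp_pos"]))
    if b[0]>200: print(cup(d,c,.043,61))
E
```

```text
large (np.float64(-0.03774347203363687), np.float64(0.09209555438333417), np.float64(-0.03763064734837175), np.float64(0.036101097495480246))
 t14.3 [0.4237 0.3286 0.3399] [-180.   -0.  180.] F [-0.5 -0.  -0.4] op 0.0880
(226, 332, 62, 44) (np.float64(-0.24796867899887898), np.float64(-0.1705787234782491), np.float64(0.04863223382388391), np.float64(0.12313431450282372))
(array([0.62268883, 0.24518389]), 0.0416274294257164, np.float64(0.058794699315926714), np.float64(35.96469269262135), np.float64(32.39088270846606))
(0, 271, 46, 52) (np.float64(-0.2552431278704916), np.float64(-0.13261020712845667), np.float64(0.4307742113724832), np.float64(0.6625861222401742))
(299, 165, 62, 101) (np.float64(-0.07469654612534382), np.float64(0.02806037135131023), np.float64(-0.036303520713698474), np.float64(0.023633777584183613))
(array([0.43859601, 0.33890679]), 0.04570571333169937, np.float64(0.06164213880159563), np.float64(14.067097813062054), np.float64(19.308920774409195))
```

View pics/sc.png

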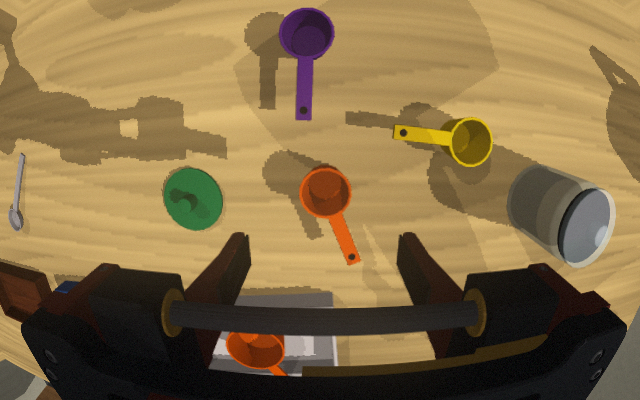

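The small orange cup is at (325,192) with its handle toward (352,262). Yellow and purple are well clear of the fingers.

```bash
python3 - <<'E'
from h import *
r.servo_line([0.4225,0.330,0.25],speed=.15)
r.servo_line([0.4225,0.330,0.2187],speed=.06);st("down")
r.grab(25);st("grip")
r.servo_line([0.4225,0.330,0.24],speed=.06);st("up")
snap("wrist","sc2")
r.servo_line([0.4225,0.330,0.34],speed=.15);st("up")
snap("scene","sc3")
E
```

```text
down t15.7 [0.4225 0.33   0.2186] [-180.   -0. -180.] F [ 0.1 -0.7  0.1] op 0.0874
grip t16.4 [0.4225 0.33   0.2188] [ 180.    0. -180.] F [ 0.5 -0.   0.6] op 0.0479
up t16.9 [0.4226 0.3301 0.2406] [180.   0. 180.] F [-0.6 -0.   0.1] op 0.0478
up t17.8 [0.4224 0.3299 0.3387] [-1.799e+02 -1.000e-01 -1.800e+02] F [-0.5 -0.  -1. ] op 0.0476
```

View pics/sc2.png

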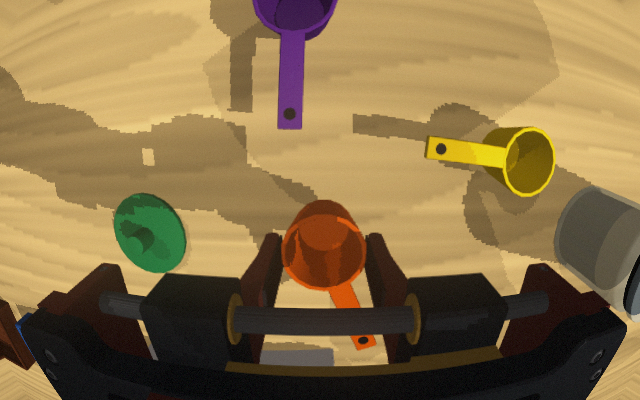

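View pics/sc3.png

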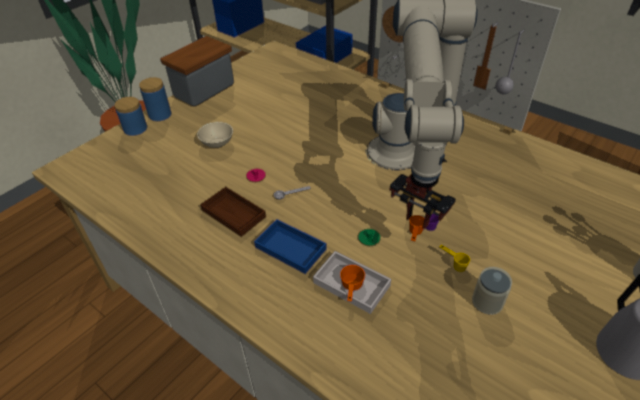

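```bash
python3 - <<'E'
from h import *
r.reach([0.6235,0.2424,0.34],[180,0,140]);st()
r.servo_line([0.6235,0.2424,0.275],speed=.15);st()
d=snap("scene","sc4");c=d["frame"][220:330,280:440];cv2.imwrite("pics/sc4c.png",cv2.resize(c,None,fx=5,fy=5,interpolation=cv2.INTER_CUBIC)[:,:,::-1])
snap("wrist","sc5")
E
```

```text
t18.7 [0.6229 0.243  0.3396] [-1.800e+02 -1.000e-01  1.401e+02] F [ 0.6 -0.7 -0.1] op 0.0482
 t19.3 [0.623  0.243  0.2759] [180.    0.  140.1] F [ 0.4 -0.1  0.5] op 0.0477
```

View pics/sc4c.png

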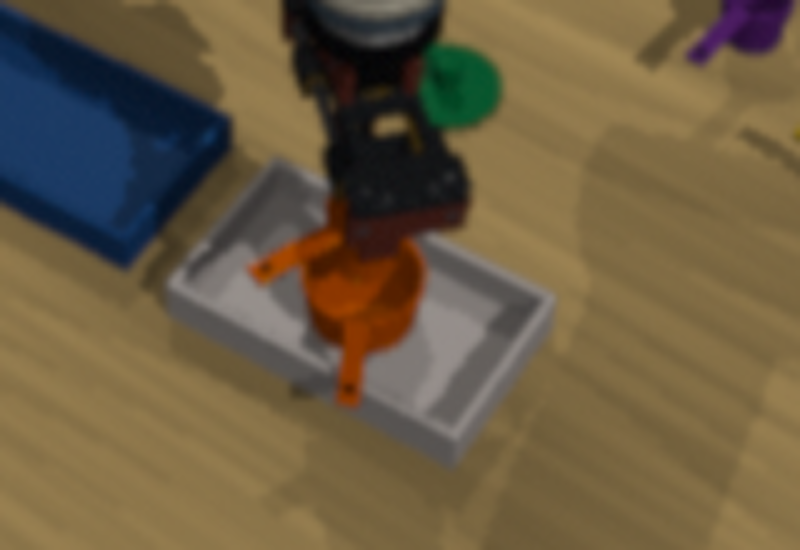

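View pics/sc5.png

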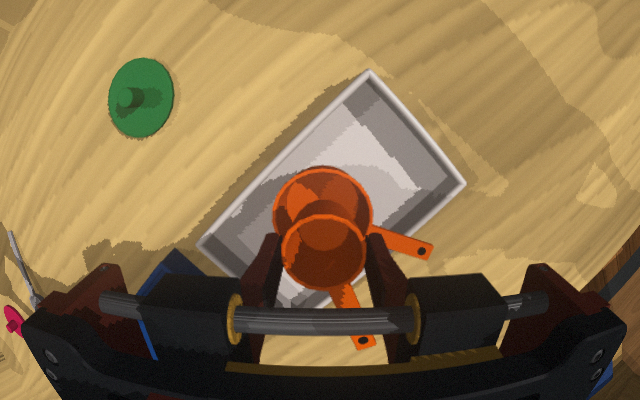

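The small cup hangs upright over the large one, both at column 323. Lowering it slowly.

```bash
python3 - <<'E'
from h import *
r.servo_line([0.6236,0.2424,0.24],speed=.08);st()
for z in(.234,.230,.2278):
    r.servo_line([0.6236,0.2424,z],speed=.03);s=st()
    if abs(s["contact_force"][2])>6: break
r.let_go();st("open")
r.servo_line([0.6236,0.2424,0.36],speed=.2);st()
d=snap("scene","sc6");c=d["frame"][220:330,280:440];cv2.imwrite("pics/sc6c.png",cv2.resize(c,None,fx=5,fy=5,interpolation=cv2.INTER_CUBIC)[:,:,::-1])
snap("wrist","sc7")
E
```

```text
t20.0 [0.6235 0.2423 0.2394] [-179.9   -0.   140. ] F [0.2 0.4 0. ] op 0.0480
 t20.4 [0.6236 0.2424 0.2339] [-180.   -0.  140.] F [ 0.6 -0.3 -0.2] op 0.0480
 t20.6 [0.6235 0.2424 0.2296] [-180.   -0.  140.] F [-0.1  0.4 -0.9] op 0.0480
 t20.9 [0.6236 0.2424 0.2276] [-180.   -0.  140.] F [-0.3 -0.4 -1.3] op 0.0481
open t21.7 [0.6236 0.2424 0.2278] [-180.   -0.  140.] F [-0.7 -0.1  0.7] op 0.0878
 t22.5 [0.6236 0.2424 0.3583] [-1.799e+02 -1.000e-01  1.400e+02] F [ 0.4  0.7 -0.4] op 0.0882
```

View pics/sc6c.png

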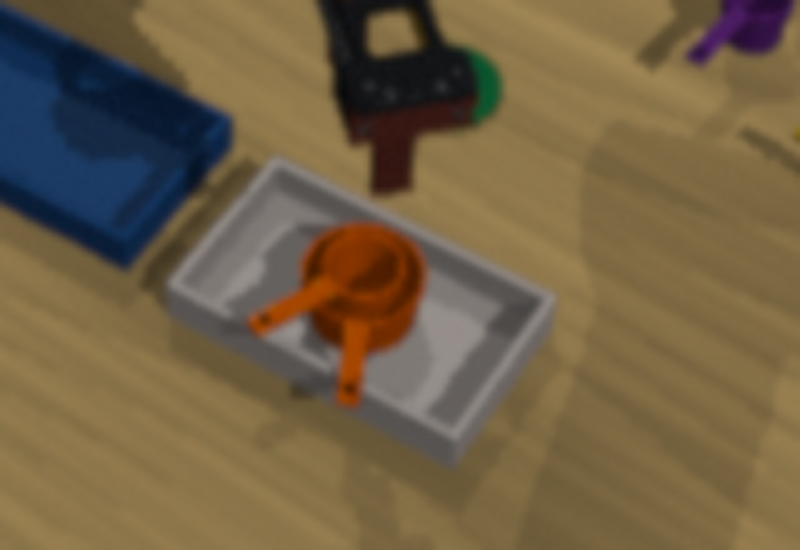

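View pics/sc7.png

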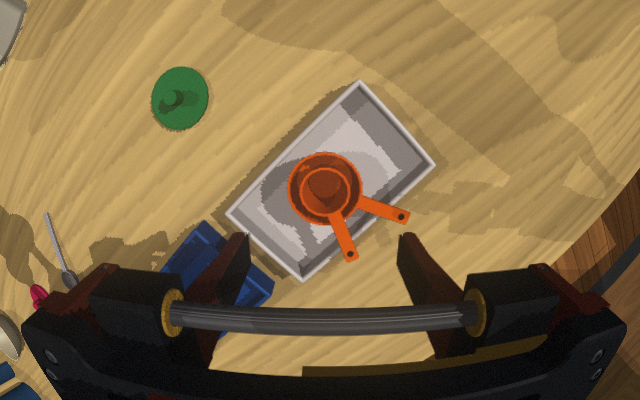

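The small cup is nested and level in the large one: concentric in the wrist view at (325,188), and both cameras agree. Green lid next.

```bash
cat >> h.py <<'E'
def lidpick(xy,yaw,color,nm):
    r.reach([*xy,.32],[180,0,yaw]);d=snap("wrist",nm);s=r.sense()
    c=max(blobs(d,*COL[color],300)[0],key=cv2.contourArea)
    ctr,rad=cv2.minEnclosingCircle(pts(d,c,.006));print(color,ctr,rad,cv2.boundingRect(c))
    return np.array(ctr)
def lidgrab(xy):
    r.servo_line([*xy,.23],speed=.2);r.servo_line([*xy,.193],speed=.08);st("down")
    r.grab(25);st("grip");r.servo_line([*xy,.29],speed=.2);st("up")
E
python3 - <<'E'
from h import *
x=lidpick((.440,.1786),140,"green","gl")
E
```

```text
green (0.44020968675613403, 0.17857003211975098) 0.036728210747241974 (287, 153, 74, 71)
```

View pics/gl.png

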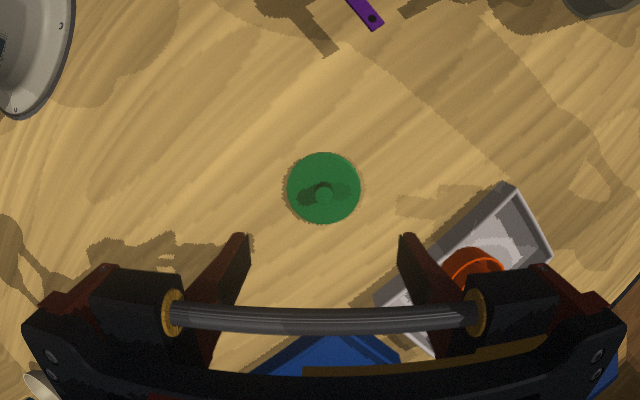

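The green lid is at (324,188), knob centred on the jaws.

```bash
python3 - <<'E'
from h import *
lidgrab((.4402,.1786))
r.reach([.6266,.0439,.29],[180,0,140]);st()
snap("wrist","gl2")
snap("top","gl2t")
E
```

```text
down t24.6 [0.4401 0.1786 0.1927] [-180.   -0.  140.] F [-0.3 -0.4  0.2] op 0.0877
grip t25.7 [0.4402 0.1786 0.193 ] [180.   0. 140.] F [ 1.  -0.  -0.5] op 0.0175
up t26.4 [0.44   0.1785 0.289 ] [-179.9   -0.   140. ] F [-1.4 -0.3 -1. ] op 0.0171
 t27.3 [0.626  0.0446 0.2891] [-1.8e+02 -1.0e-01  1.4e+02] F [-0.4  0.7 -0.5] op 0.0177
```

View pics/gl2.png

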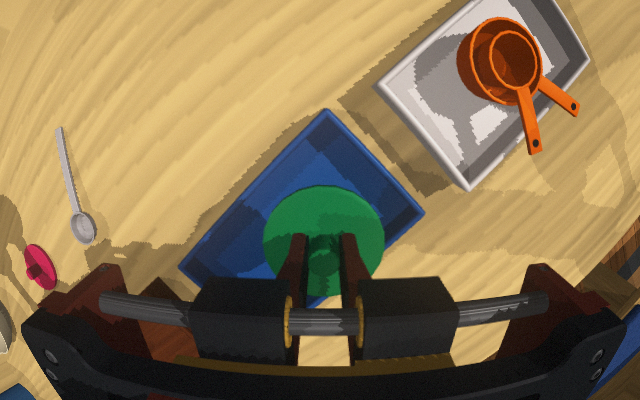

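The lid is held flat over the blue tray. Three tray corners are visible at (325,108), (424,212) and (179,267), so I'll check the tray pose with them.

```bash
python3 - <<'E'
from h import *
d=r.snapshot("wrist")
A,B,C=[fray(d,*p,.031)[:2] for p in((325,108),(424,212),(179,267))]
print(A,B,C,np.linalg.norm(B-A),np.linalg.norm(C-A),np.degrees(np.arctan2(*(B-A)[::-1])),"ctr",(B+C)/2)
E
```

```text
[0.56545997 0.09691195] [0.68399613 0.10763848] [ 0.58375599 -0.10060249] 0.11902049869989946 0.19836002118480706 5.1707036422741774 ctr [0.63387606 0.00351799]
```

```bash
python3 - <<'E'
from h import *
r.servo_line([.6285,.0445,.215],speed=.15)
r.servo_line([.6285,.0445,.1993],speed=.04);st("low")
r.let_go();st("open")
r.servo_line([.6285,.0445,.30],speed=.2);st()
x=lidpick((.4397,-.339),140,"pink","pl")
E
```

```text
low t28.6 [0.6285 0.0445 0.1991] [-180.   -0.  140.] F [-0.8  0.1 -0.5] op 0.0176
open t29.8 [0.6285 0.0445 0.1993] [180.   0. 140.] F [ 0.3 -0.1 -0.4] op 0.0877
 t30.4 [0.6283 0.0445 0.2989] [-1.8e+02 -1.0e-01  1.4e+02] F [ 0.   0.5 -1.4] op 0.0878
pink (0.4399575889110565, -0.33890166878700256) 0.036827486008405685 (286, 153, 74, 72)
```

View pics/pl.png

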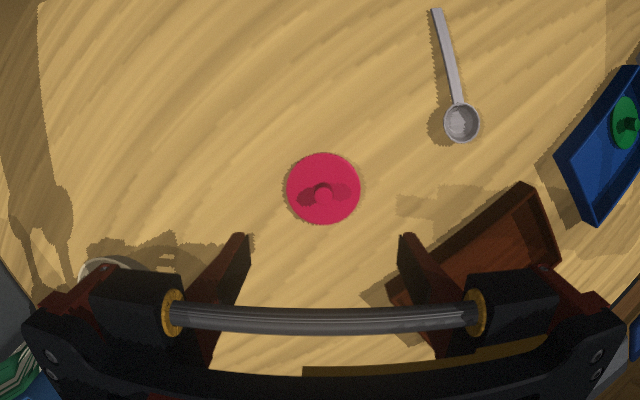

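The pink lid is at (323,189) with its knob centred, the bowl is far off. Picking it, then hovering over the blue tray to check.

```bash
python3 - <<'E'
from h import *
lidgrab((.4399,-.3389))
r.reach([.6356,-.0373,.30],[180,0,140]);st()
snap("wrist","pl2")
E
```

```text
down t33.3 [ 0.4398 -0.3389  0.1926] [180.  -0. 140.] F [-1.1 -0.4  0. ] op 0.0877
grip t34.4 [ 0.4399 -0.3389  0.193 ] [180.  -0. 140.] F [-0.5  0.   0.2] op 0.0172
up t35.0 [ 0.4398 -0.3388  0.2889] [ 1.8e+02 -1.0e-01  1.4e+02] F [ 1.7 -0.1 -2.1] op 0.0176
 t36.3 [ 0.6354 -0.0384  0.2997] [-180.    -0.   139.9] F [-0.5 -0.3 -0.6] op 0.0171
```

View pics/pl2.png

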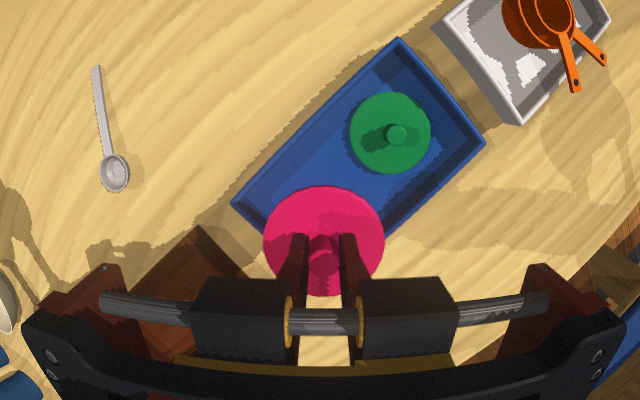

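```bash
python3 - <<'E'
from h import *
d=r.snapshot("wrist")
A,B,C=[fray(d,*p,.031)[:2] for p in((398,38),(486,143),(231,203))]
print(A,B,C,np.linalg.norm(B-A),np.linalg.norm(C-A),np.degrees(np.arctan2(*(B-A)[::-1])),"ctr",(B+C)/2)
c=max(blobs(d,*COL["green"],300)[0],key=cv2.contourArea);print(cv2.minEnclosingCircle(pts(d,c,.011)))
E
```

```text
[0.56720771 0.09620713] [0.68495125 0.10672216] [ 0.58301055 -0.10049614] 0.11821212573429098 0.1973370350972006 5.1032341234983125 ctr [0.6339809  0.00311301]
((0.628103494644165, 0.044147174805402756), 0.037184134125709534)
```

```bash
python3 - <<'E'
from h import *
p=(.6368,-.0385)
r.servo_line([*p,.215],speed=.15)
r.servo_line([*p,.1993],speed=.04);st("low")
r.let_go();st("open")
r.servo_line([*p,.32],speed=.2);st()
d=snap("wrist","pl3")
# spoon hover: handle axis 68 deg
P=np.load("sp.npy");(c,_,_)=cv2.minAreaRect(P)
ctr=P.mean(0);q=P-np.array(c)
a=None
v=cv2.fitLine(P,cv2.DIST_L2,0,.01,.01).ravel();print("minrect",c,"fitline dir",np.degrees(np.arctan2(v[1],v[0])))
t=(P-np.array(c))@v[:2];print("ends",P[t.argmin()],P[t.argmax()])
for lo,hi in((-.065,-.04),(-.04,-.01),(-.01,.02)):
    pass
E
```

```text
low t37.7 [ 0.6367 -0.0385  0.1991] [-180.   -0.  140.] F [ 0.3  0.1 -0.5] op 0.0171
open t38.9 [ 0.6368 -0.0385  0.1993] [180.   0. 140.] F [ 0.6 -0.7 -0. ] op 0.0879
 t39.6 [ 0.6366 -0.0385  0.3186] [-1.799e+02 -1.000e-01  1.400e+02] F [ 0.1  0.2 -0.1] op 0.0878
minrect (0.4275968372821808, -0.172249898314476) fitline dir -29.025543
ends [ 0.37075606 -0.12988298] [ 0.49036905 -0.20079821]
```

View pics/pl3.png

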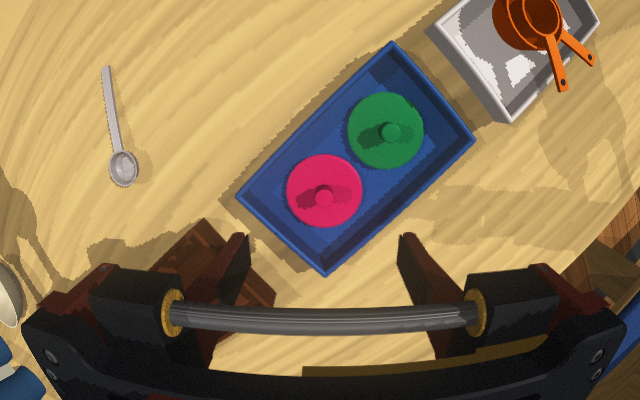

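Both lids lie flat and apart, green at (386,130) and pink at (324,191). Spoon next, hovering with the jaws across its handle.

```bash
cat > sp.py <<'E'
from h import *
def spoon(d,box=None,show=True):
    best=None
    hsv=cv2.cvtColor(d["frame"],cv2.COLOR_RGB2HSV)
    cs=blobs(d,(0,0,70),(180,70,255),300)[0]
    out=[]
    for c in cs:
        x,y,w,h=cv2.boundingRect(c)
        P=pts(d,c,.009);(cc,(a,b),ang)=cv2.minAreaRect(P)
        if .11<max(a,b)<.17 and min(a,b)<.06:
            v=cv2.fitLine(P,cv2.DIST_L2,0,.01,.01).ravel()[:2]
            m=np.zeros((400,640),np.uint8);cv2.drawContours(m,[c],-1,255,-1)
            ys,xs=np.nonzero(m);Q=np.array([fray(d,u,v_,.009)[:2] for u,v_ in zip(xs,ys)])
            # bowl side = denser side
            t=(Q-np.array(cc))@v
            if t.mean()<0: v=-v;t=-t
            H=Q[(t<.015)];
            hv=cv2.fitLine(H.astype(np.float32),cv2.DIST_L2,0,.01,.01).ravel();dv=hv[:2]*np.sign(hv[:2]@v)
            s=(Q-hv[2:])@dv; mid=hv[2:]+dv*(s.min()+s.max())/2
            print((x,y,w,h),"mid",mid,"len",s.max()-s.min(),"ang",np.degrees(np.arctan2(dv[1],dv[0])))
            out.append((mid,dv))
    return out
E
python3 - <<'E'
from sp import *
r.reach([.430,-.168,.34],[180,0,151]);d=snap("wrist","sp1");spoon(d);st()
E
```

```text
(307, 116, 38, 131) mid [ 0.43017462 -0.16645501] len 0.14081343973559157 ang -27.987196
 t40.7 [ 0.4307 -0.1677  0.3396] [180.  -0. 151.] F [ 0.6  1.  -0.6] op 0.0875
```

View pics/sp1.png

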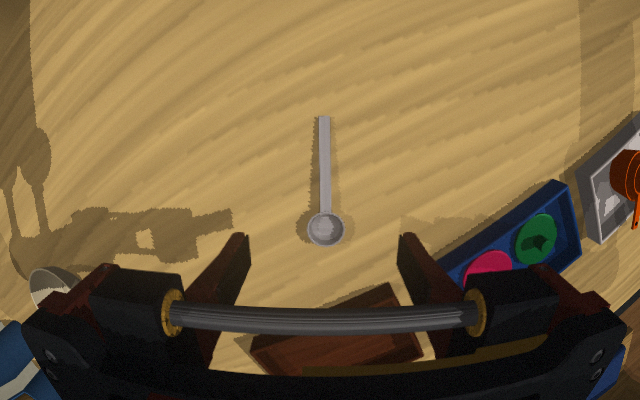

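The spoon handle runs (324,117) to (324,215) with the bowl at (325,229), square to the jaws. Grasping it near mid-length.

```bash
python3 - <<'E'
from sp import *
R=np.load("R.npy",allow_pickle=True).item()
A,B,C=[fray(R,*p,.032)[:2] for p in((397,163),(476,170),(379,296))]
print(A,B,C,np.linalg.norm(B-A),np.linalg.norm(C-A),np.degrees(np.arctan2(*(B-A)[::-1])),"ctr",(B+C)/2)
p=(.4328,-.1679)
r.servo_line([*p,.22],[180,0,151.5],speed=.15)
r.servo_line([*p,.1845],speed=.06);st("down")
r.grab(40);st("grip")
r.servo_line([*p,.215],speed=.06);st("up")
snap("wrist","sp2")
r.servo_line([*p,.32],speed=.15);st("up")
r.reach([.56,-.20,.36],[180,0,128]);st();snap("wrist","sp3")
E
```

```text
[ 0.5708762  -0.15295196] [ 0.6936287  -0.15977892] [ 0.55999382 -0.36696891] 0.1229422003078796 0.2142934466359405 -3.183261726373492 ctr [ 0.62681126 -0.26337391]
down t42.4 [ 0.4329 -0.1679  0.1845] [180.   -0.  151.5] F [-0.2  0.8  0.3] op 0.0874
grip t43.5 [ 0.4328 -0.1679  0.1845] [180.   -0.  151.5] F [0.3 0.3 0.5] op 0.0111
up t44.2 [ 0.4328 -0.1679  0.2151] [180.    0.  151.5] F [ 0.1  0.5 -0.3] op 0.0116
up t45.1 [ 0.4327 -0.1678  0.3188] [-1.800e+02 -1.000e-01  1.515e+02] F [-1.1  0.2 -0.4] op 0.0110
 t45.7 [ 0.5599 -0.1999  0.358 ] [-179.9   -0.2  128.1] F [ 0.   0.1 -0.5] op 0.0112
```

View pics/sp2.png

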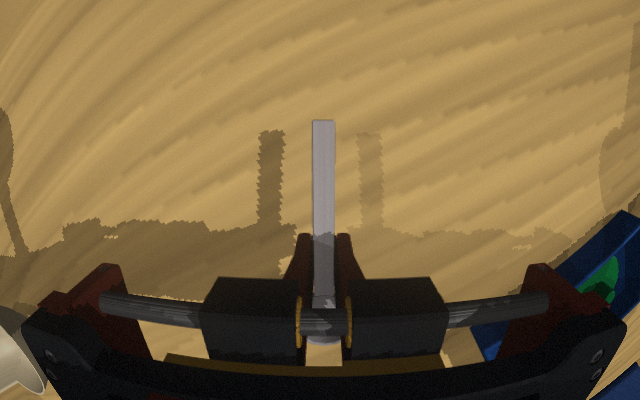

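View pics/sp3.png

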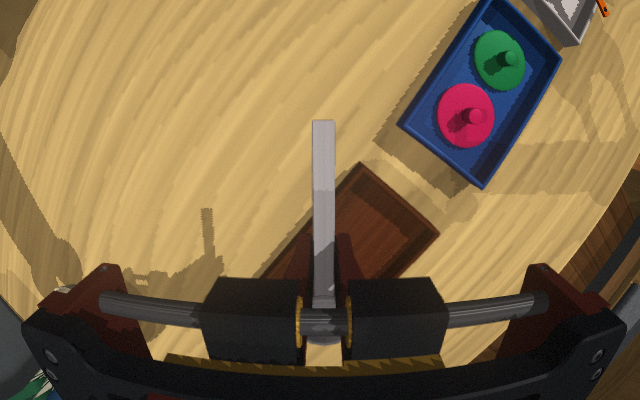

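```bash
python3 - <<'E'
from sp import *
d=r.snapshot("wrist")
A,B=[fray(d,*p,.032)[:2] for p in((362,163),(440,232))];print(A,B,np.linalg.norm(A-B),np.degrees(np.arctan2(*(B-A)[::-1])))
r.reach([.55,-.257,.40],[180,0,20]);st();d=snap("wrist","sp4")
np.save("sp4.npy",d,allow_pickle=True)
E
```

```text
[ 0.57404435 -0.15663593] [ 0.694447   -0.15994671] 0.12044816201693008 -1.5751005266964129
 t47.4 [ 0.5498 -0.2568  0.4001] [180.   -0.   20.1] F [ 0.4 -0.  -0.2] op 0.0115
```

View pics/sp4.png

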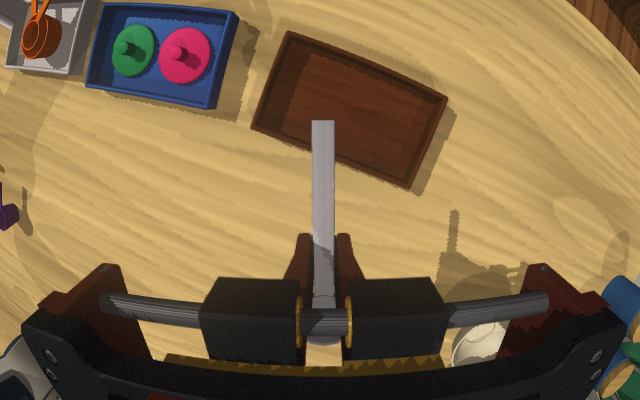

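The whole walnut tray is in view, with corners at (289,32), (447,97), (411,187) and (252,127).

```bash
python3 - <<'E'
from sp import *
d=np.load("sp4.npy",allow_pickle=True).item()
P=np.array([fray(d,*p,.032)[:2] for p in((289,32),(447,97),(411,187),(252,127))]);print(P,P.mean(0))
for i in range(4):
    v=P[(i+1)%4]-P[i];print(np.linalg.norm(v),np.degrees(np.arctan2(v[1],v[0])))
E
```

```text
[[ 0.6943495  -0.16450556]
 [ 0.69180442 -0.35912301]
 [ 0.57573455 -0.35973772]
 [ 0.5783341  -0.16105741]] [ 0.63505564 -0.26110592]
0.19463408987307207 -90.74923322558784
0.11607149863254485 -179.6965628453192
0.19869731845249805 89.25038213184997
0.11606663633480459 -1.7024166757775805
```

```bash
python3 - <<'E'
from sp import *
r.reach([.6345,-.259,.32],[180,0,128]);st()
r.servo_line([.6345,-.259,.24],speed=.15);st()
snap("wrist","sp5")
d=snap("scene","x");c=d["frame"][160:260,180:320];cv2.imwrite("pics/sp5c.png",cv2.resize(c,None,fx=5,fy=5,interpolation=cv2.INTER_CUBIC)[:,:,::-1])
d=snap("top","x2");c=d["frame"][100:170,340:460];cv2.imwrite("pics/sp5t.png",cv2.resize(c,None,fx=6,fy=6,interpolation=cv2.INTER_CUBIC)[:,:,::-1])
E
```

```text
t49.0 [ 0.6345 -0.259   0.3202] [180.   0. 128.] F [-0.3  0.7 -0.2] op 0.0115
 t49.7 [ 0.6347 -0.2591  0.241 ] [1.80e+02 1.00e-01 1.28e+02] F [ 1.  -0.  -0.9] op 0.0114
```

View pics/sp5.png

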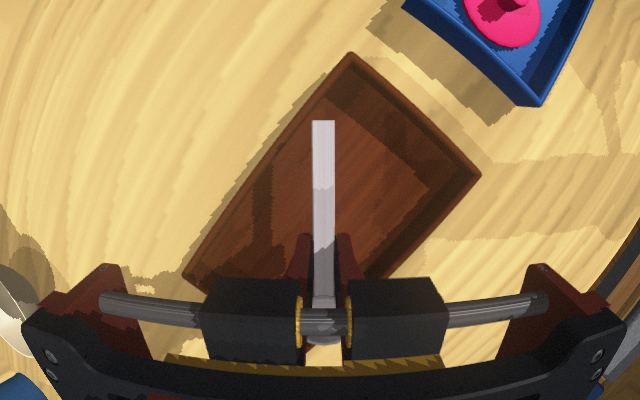

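View pics/sp5c.png

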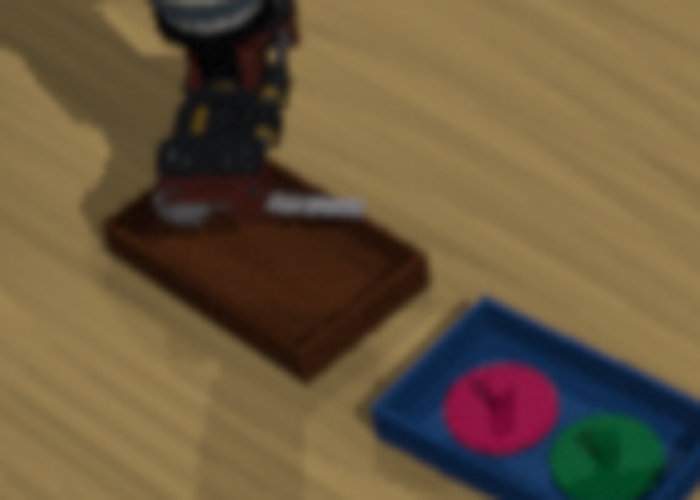

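View pics/sp5t.png

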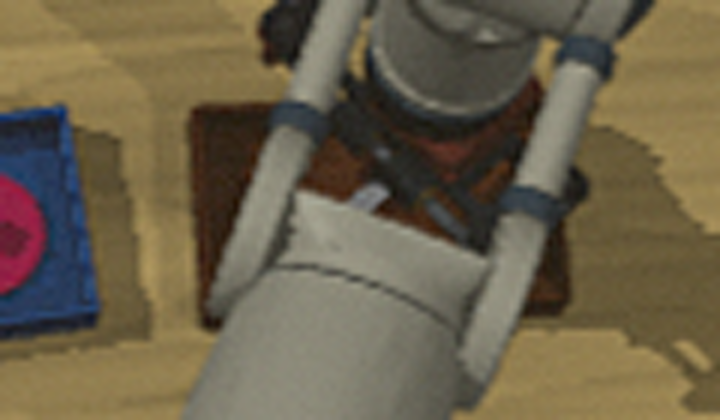

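```bash
python3 - <<'E'
from sp import *
d=r.snapshot("wrist")
A,B,C=[fray(d,*p,.031)[:2] for p in((350,53),(481,175),(183,276))]
print(A,B,C,np.linalg.norm(B-A),np.linalg.norm(C-A),np.degrees(np.arctan2(*(B-A)[::-1])),"ctr",(B+C)/2)
t=fray(d,324,120,.059)[:2];print("tip",t,t-(B+C)/2)
E
```

```text
[ 0.57787937 -0.15989067] [ 0.6973075  -0.16179905] [ 0.57473273 -0.35888666] 0.11944337684833131 0.19902086657035112 -0.9154673524120084 ctr [ 0.63602011 -0.26034286]
tip [ 0.59041135 -0.20158572] [-0.04560877  0.05875714]
```

```bash
python3 - <<'E'
from sp import *
p=(.6356,-.260)
ok=True
r.servo_line([*p,.232],speed=.08)
for z in(.222,.212,.203,.196,.1908):
    r.servo_line([*p,z],speed=.05);s=st()
    if np.linalg.norm(s["contact_force"])>6: ok=False;print("contact");break
if ok:
    r.let_go();st("open")
    r.servo_line([*p,.33],speed=.15);st()
    snap("wrist","sp6")
E
```

```text
t50.5 [ 0.6354 -0.2599  0.2211] [-1.80e+02 -1.00e-01  1.28e+02] F [-0.6 -0.4 -1.3] op 0.0115
 t50.9 [ 0.6354 -0.2599  0.2112] [-1.80e+02 -1.00e-01  1.28e+02] F [ 0.2 -0.3  0.3] op 0.0109
 t51.2 [ 0.6354 -0.2599  0.2023] [-1.80e+02 -1.00e-01  1.28e+02] F [-0.2 -0.5 -0.8] op 0.0111
 t51.5 [ 0.6354 -0.2599  0.1953] [-1.80e+02 -1.00e-01  1.28e+02] F [ 0.8  0.8 -0.4] op 0.0115
 t51.7 [ 0.6355 -0.2599  0.1902] [-180.   -0.  128.] F [-0.1  0.1 -0.4] op 0.0114
open t53.0 [ 0.6356 -0.26    0.1908] [180.   0. 128.] F [ 0.4  0.5 -0.4] op 0.0880
 t54.0 [ 0.6355 -0.26    0.3284] [-1.799e+02 -1.000e-01  1.280e+02] F [-0.8  0.2 -1. ] op 0.0878
```

View pics/sp6.png

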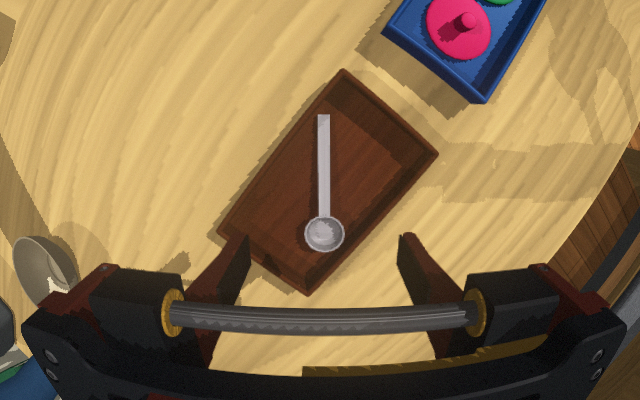

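The spoon lies flat in the walnut tray, bowl up, from (323,117) to the bowl at (324,234). I'll back off for a final check of everything.

```bash
python3 - <<'E'
from h import *
r.reach([.50,.06,.46],[180,0,0]);st()
d=snap("wrist","fin");snap("top","fint")
for k in("green","pink"):
    c=max(blobs(d,*COL[k],300)[0],key=cv2.contourArea);P=np.array(cv2.minEnclosingCircle(pts(d,c,.011))[0])-[.6335,.0033]
    a=np.radians(5);print(k,"tray xy",P@[np.cos(a),np.sin(a)],P@[-np.sin(a),np.cos(a)])
E
```

```text
t56.4 [0.5001 0.0598 0.4598] [180.   0.   0.] F [ 0.  -0.1  0.1] op 0.0876
green tray xy -0.0018450016637933295 0.041226143695044355
pink tray xy -0.0008251536943049501 -0.04229822631597464
```

View pics/fin.png

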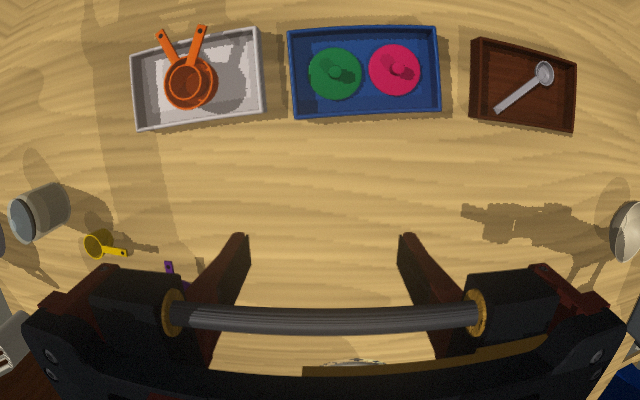

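View pics/fint.png

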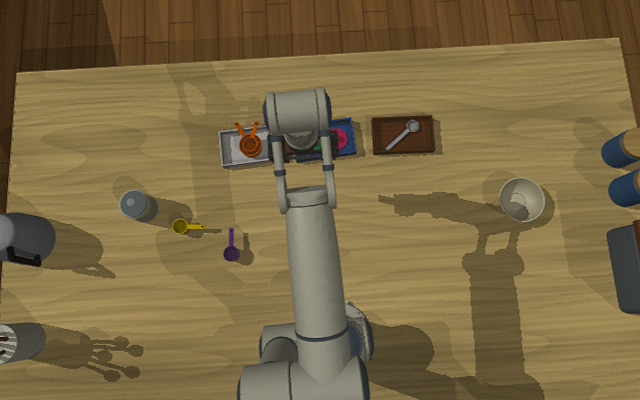

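All five things are in their trays. In the top view the jar (137,205), bowl (522,199), yellow cup (180,227) and purple cup (231,254) are where they started. Handing in.

```bash
python3 - <<'E'
from h import *
r.wait(.5);print(r.hand_in());
E
```

```text
the job is handed in; nothing more can be done
None
```

All five things were sorted into their trays and the job was handed in at about 57 s of the 128 s allowed; hand-in reports no verdict.

- **Cups:** The large cup stands upright within a few millimetres of the white tray's centre. The small one is nested in it, and both cameras show them concentric and level.
- **Lids:** Both lie flat and apart in the blue tray with their knobs up. Measured in the tray's frame, green is at (-2, +41) mm and pink at (-1, -42) mm.
- **Spoon:** It lies flat with the bowl up, set diagonally in the walnut tray so the opening fingers would clear the walls.
- **Left alone:** In the last top view the jar, bowl, and the yellow and purple cups are at the same pixels as at the start.

No check failed. Contact forces read after each move stayed around 2 N or less. The only disagreement was 4 to 7 mm in x between the top and wrist cameras on the blue and walnut tray centres. I used the wrist values, which the later close looks bore out.

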